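# Lock the vial rack down on the shaker

## Robot

A 7-joint arm with a two-finger parallel gripper is mounted at the origin on the work surface. World frame = base frame: x ahead of the robot, y to its left, z up, the work surface at z = 0. Lengths are in m, angles in rad, forces in N, time in s.
With the tool pointing down it reaches from about 0.4 to 0.75 m from the base axis. Payload 19.5 kg.
Tool frame: the origin (TCP) lies on the centre line of the jaws, within the pads' length; the fingertips stand 11 mm ahead of it and the grasp point (between the pads) lies 8 mm behind it; z points along the fingers, y is the line along which they close (so a half turn about z gives the same grasp; the last joint's range is limited). The gripper opens to 85 mm and grips with 20 to 120 N. Pads are 22 mm wide; open, the fingers measure 114 mm over their backs; the gripper's body (76 mm by 85 mm) begins 54 mm behind the grasp point. The pads swing forward as they close: fully open they stand 13 mm farther back than shut.
Start: joints at [-1.307, 0.707, -0.028, 1.485, 0.022, 0.951, -0.075], TCP at [0.173, 0.548, 0.242] pointing down, gripper open.
Joint ranges: [-2.71, 2.71], [-0.32, 2.16], [-1.57, 1.52], [0, 2.45], [-1.46, 4.6], [0, 2.02], [-2.83, 2.83]. Speed limits (rad/s): [1.89, 1.89, 2.57, 2.57, 3.01, 3.01, 3.01].

## Interface

Orientations are given as a 3x3 rotation matrix whose columns are the frame's x, y, z axes.
In Python, from plant import read_state, read_camera, finish_job, outline_of, landmark_of gives the robot as it stands.
- The arm moves only by the shell command python3 -m jog 'ROWS'. ROWS is JSON, a list of rows, each a list of 3 entries, a list of its own where there are three numbers: the shift along the tool's x, y, z in units of 0.15 m (1.0 is 0.15 m), then the turn, a rotation vector about the tool's x, y, z in units of 5 degrees (1.0 is 5 degrees), then the finger opening in mm, from 0 to 85.4. A call has 1 to 12 rows; each row shifts and turns the commanded pose from where the row before left it, along the tool's axes as they then stand; what a row does not reach is not made up. A row lasts 1/12 s, in which the tool goes at most 41.7 mm and 7.16 degrees, less where a joint would pass 70% of its speed; a pose out of reach is approached as far as the arm can. A call with a number of a shift or a turn outside -1 to 1 is refused whole. A call with a gripper value outside its range is refused whole. The fingers move at their own pace and stop on an object; the grip force is fixed at half the most. Time passes only in rows, so rows that do not move let the fingers close. It gives the time, the measured TCP pose, the force, the opening and the grip force at its end, in the units of the state.
- read_state(): the state, without advancing time (a new reading comes with each control period).
- read_camera(name): name is "scene" or "top"; returns a dict with "img" (480x640x3 uint8, blue, green, red), "mtx" (3x3 intrinsics, pixels), "R" (3x3) and "t" (3): a world point X has camera coordinates R X + t. Camera axes: x right, y down, z forward; pixel columns grow to the right and rows downward; lengths in m; the calibration is good to about 2 mm. A picture is of the moment at which its call begins. There is no depth.
- finish_job(): hands the job in; it is judged then, once.
Trained networks look in a picture, given as the dict that the camera call returned (one of the last four; its "shot" number tells which), for a name from the list of things; names that differ only in an ending like _2 or _b are one class to them, and where a whole thing is asked for, a point or a joint stands for the part that bears it (a point fixed in the world has none). Each returns a list of dicts, best first, with "p" (0 to 1); they miss things now and then, are a little off and sometimes report something else, mostly with a low value. They report only what shows in the picture. A call takes as long as a camera call.
- outline_of(name, picture): "region" (480x640 bool, what is visible of it).
- landmark_of(name, picture): "xyz" ([x, y, z] in m, in world coordinates, good to about 4 mm: a listed point, or the origin of a listed thing).
The state is a dict: "time_s": time; "joints": joint angles; "joint_velocities": joint speeds; "effort": joint torques, N m; "tool_pos": TCP position; "tcp_rot": TCP orientation; "force": force on the tool from outside, world axes, zero at the start; "ft_torque": the same for the moment, N m; "gripper_width": finger opening in m; "gripper_force": force on a finger pad.
Only numpy, scipy, OpenCV 4.12 (cv2) and the standard library are available. Lean on these libraries where they do the work, as an engineer would, in place of code of your own. Each camera call takes 0.05 s, during which the arm holds its last target. There are 200 camera calls.

## Task

One of the two vial shakers holds a rack of blue-capped vials; clamp that rack down before the shaker is started. Squeeze the red release button into the grip of that shaker's clamp lever, keep it squeezed while you swing the lever all the way down, then let go so that the lever stays locked down. Leave the empty shaker's lever up, as it is.

Things in the scene. Friction and masses are not known exactly. Their poses are not given: they have to be found in the camera images.
- clamp_lever (a joint): Clamp lever of the shaker loaded with a white rack of blue-capped vials. Hinge, level axis 100 mm above the table. Slope above level = 1.00 rad minus this value: 0 = up (starts 0.02 to 0.11), 0.90 = down stop. A ratchet blocks it unless the button is pressed 5 mm or more; friction then 3 N at the grip, stays where left. Beyond 0.72 it is past the last tooth and locks when the button is out.
- release_button (a joint): Red button, 50 mm along the lever by 18 mm high, in one flat side of the lever's black grip, centred on the grip point; slides level, square into that side. 0 = out, 10 mm proud of the side; 0.007 m = fully pressed, still 3 mm proud. Spring 2 N at first, 5 N fully pressed; it springs out when let go.
- grip_clamp_lever (a point): Centre of the black grip (112 mm along the lever, 26 wide, 24 high; 36 wide over the button out, 29 pressed); moves with the lever, 116 mm above the table when down, 235 when up. x axis along the lever to the hinge axis, 160 mm away; y level, out of the button side; z out of its top. Points roughly to the robot, free above and at both sides. The shaker is 52 mm high, to 70 mm from the pivot.
- spare_lever (a joint): Lever of the twin clamp on the other shaker, whose blue tray is empty. Same build and joint values (0 = up; starts 0.02 to 0.11). Its free end stands 290 mm above the table, as does the other lever's. To be left alone, up as it starts.

How it is judged:
On the way, in this order (a step that is already met when the one before it is completed fails the run):
1. the release button is pressed in (5 mm or more) while the lever is still up (value of joint release_button above 0.005 m and value of joint clamp_lever below 0.2 rad), for 0.05 s.
2. the lever has been swung down past its last tooth with the button pressed (value of joint clamp_lever above 0.725 rad and value of joint release_button above 0.0035 m), for 0.05 s.
At the end, for the whole second after the job is handed in: The loaded shaker's clamp lever is at rest within 10 degrees of its lower stop (joint above 0.725 rad), its release button has sprung out again (less than 2 mm pressed), and the empty shaker's lever is still up (below 0.2 rad) (value of joint clamp_lever above 0.725 rad and value of joint release_button below 0.002 m and velocity of joint clamp_lever between -0.05 and 0.05 rad/s and value of joint spare_lever below 0.2 rad); the robot touches nothing.
It fails at once if the empty shaker's lever is swung down (value of joint spare_lever above 0.2 rad).
It also fails if it takes over 35 s, if anything falls off the work surface, if the arm or the gripper's body presses on something with over 40 N, if the wrist force passes 120 N, or if a joint passes its speed limit or range.

## Working session

There is one attempt and no reset: what is moved stays moved. The work goes in short steps, Python scripts to look and compute and a shell command to move; the robot and the scene stay as the last step left them, time stands still between calls to the robot, and variables do not carry over. Pictures are saved under pics/ and viewed, at most 10 in all, crops included, and the job is handed in when it is done.

```bash
mkdir -p pics
cat > h.py <<'E'
from plant import *
import numpy as np, cv2
def proj(c,X):
    p=c["mtx"]@(c["R"]@np.array(X)+c["t"]); return p[:2]/p[2]
E
python3 - <<'E'
from h import *
for n in ("scene","top"):
    c=read_camera(n); cv2.imwrite(f"pics/{n}0.png",c["img"])
    for k in ("grip_clamp_lever","clamp_lever","release_button","spare_lever"):
        for d in landmark_of(k,c)[:2]: print(n,k,round(d["p"],2),np.round(d["xyz"],3),proj(c,d["xyz"]).round())
s=read_state();print(s["time_s"],s["tool_pos"],np.round(s["tcp_rot"],3),s["gripper_width"])
E
```

```text
scene grip_clamp_lever 0.92 [0.584 0.152 0.228] [391. 292.]Traceback (most recent call last):
  File "<stdin>", line 5, in <module>
ValueError: it knows: grip_clamp_lever
```

Run:
```python
from h import *
for n in ("scene","top"):
    c=read_camera(n); cv2.imwrite(f"pics/{n}1.png",c["img"])
    for d in landmark_of("grip_clamp_lever",c)[:3]: print(n,round(d["p"],2),np.round(d["xyz"],3),proj(c,d["xyz"]).round())
    for k in ("release_button","clamp_lever","spare_lever"):
      try:
        for d in outline_of(k,c)[:2]:
            v,u=np.nonzero(d["region"]); print(n,k,round(d["p"],2),len(u),u.mean(),v.mean(),u.min(),u.max(),v.min(),v.max())
      except ValueError as e: print(e)
s=read_state();print(s["time_s"],s["tool_pos"],np.round(s["tcp_rot"],3),s["gripper_width"])
```

```text
scene 0.68 [0.587 0.15  0.227] [388. 293.]
scene release_button 0.87 486 388.7489711934156 309.97736625514403 358 408 286 351
scene clamp_lever 0.95 2395 377.5858037578288 312.3711899791232 329 414 260 380
scene spare_lever 0.75 1626 291.9729397293973 185.9040590405904 263 316 139 249
top 0.87 [0.59  0.153 0.227] [226. 263.]
top release_button 0.49 95 219.82105263157894 260.2842105263158 216 227 242 274
top clamp_lever 0.94 770 227.30519480519482 259.23506493506494 216 237 226 284
top spare_lever 0.66 823 386.2381530984204 278.78371810449573 363 407 247 303
0.6 [0.17309255 0.54830739 0.24228224] [[-0.954  0.301 -0.   ]
 [ 0.301  0.954 -0.   ]
 [ 0.    -0.    -1.   ]] 0.08547260425749116
```

View pics/scene1.png

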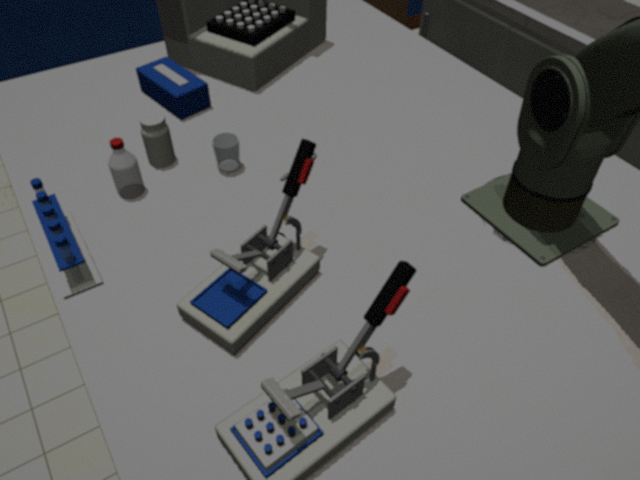

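View pics/top1.png

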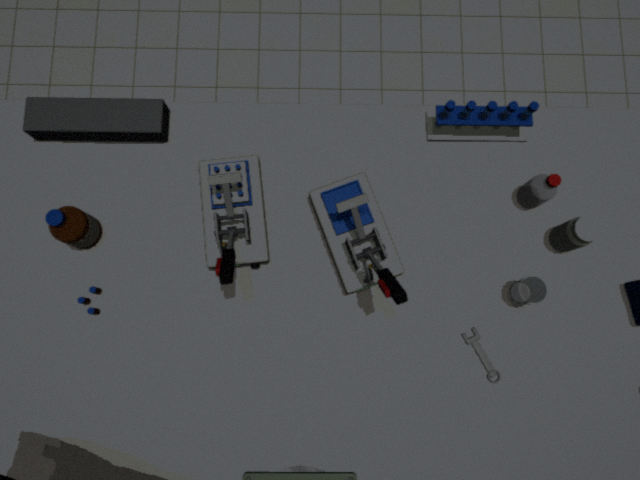

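The loaded shaker is the left one in the top view, with its grip at about (227,265) and the red button on its left (+y) side. In the scene view its grip is at about (390,290). Next I fit the hinge position, yaw and lever angle to both silhouettes.

```bash
cat > fit.py <<'E'
from h import *
from scipy.optimize import minimize
def frame(p):  # hinge x,y, yaw, joint value
    hx,hy,yaw,q=p; s=1-q; h=np.array([np.cos(yaw),np.sin(yaw),0]); Z=np.array([0,0,1.])
    x=h*np.cos(s)-Z*np.sin(s); y=np.array([-h[1],h[0],0]); z=h*np.sin(s)+Z*np.cos(s)
    return np.array([hx,hy,.1])-.16*x, np.stack([x,y,z],1)
def box(lo,hi): return np.array([[a,b,c] for a in (lo[0],hi[0]) for b in (lo[1],hi[1]) for c in (lo[2],hi[2])])
B=[box((-.056,-.013,-.012),(.056,.013,.012)),box((-.025,.013,-.009),(.025,.023,.009))]
def render(c,p,S=4):
    g,R=frame(p); m=np.zeros((480,640),np.uint8)
    for b in B:
        pts=np.array([proj(c,g+R@v) for v in b]); 
        cv2.fillConvexPoly(m,cv2.convexHull(np.round(pts*16).astype(np.int32)),255,cv2.LINE_AA,4)
    return m/255.
def masks(c):
    r=outline_of("clamp_lever",c)[0]["region"]; r=cv2.dilate(r.astype(np.uint8),np.ones((5,5)))>0
    i=c["img"].astype(int); red=(i[...,2]>80)&(i[...,1]<60); dark=i.max(2)<45
    m=((red|dark)&r).astype(np.uint8)
    n,l,st,_=cv2.connectedComponentsWithStats(cv2.morphologyEx(m,cv2.MORPH_CLOSE,np.ones((3,3))))
    return (l==1+st[1:,4].argmax()).astype(float)
def fit(p0,fixed=None):
    cs=[read_camera(n) for n in ("scene","top")]; ms=[masks(c) for c in cs]
    def cost(p): 
        return sum(1-np.minimum(a,b).sum()/np.maximum(a,b).sum() for a,b in ((m,render(c,p)) for m,c in zip(ms,cs)))
    best=None
    for dy in (-.15,0,.15):
        q=np.array(p0)+[0,0,dy,0]
        r=minimize(cost,q,method="Nelder-Mead",options=dict(initial_simplex=np.vstack([q]+[q+d for d in np.diag([.015,.015,.1,.05])]),maxiter=300,xatol=1e-4,fatol=1e-4))
        print(np.round(r.x,4),round(r.fun,4))
        if best is None or r.fun<best.fun: best=r
    for c,m,n in zip(cs,ms,"st"):
        o=c["img"].copy(); e=cv2.Canny((render(c,best.x)*255).astype(np.uint8),50,150)>0; e2=m>0
        o[e]=(0,255,0); u,v=proj(c,frame(best.x)[0]).astype(int); k=np.hstack([c["img"][v-45:v+45,u-45:u+45],o[v-45:v+45,u-45:u+45]])
        k=np.hstack([k,cv2.cvtColor((m[v-45:v+45,u-45:u+45]*255).astype(np.uint8),cv2.COLOR_GRAY2BGR)])
        cv2.imwrite(f"pics/fit_{n}.png",cv2.resize(k,None,fx=2.9,fy=2.9,interpolation=0))
    cv2.imwrite("pics/fit.png",np.vstack([cv2.imread("pics/fit_s.png"),cv2.imread("pics/fit_t.png")]))
    return best.x
E
python3 - <<'E'
from fit import *
p=fit([.682,.16,.087,.07]); g,R=frame(p); print(p,g); print(R.round(3))
E
```

```text
[0.6883 0.1699 0.1827 0.1077] 0.718
[0.6893 0.1681 0.1679 0.1111] 0.7187
[0.6877 0.1685 0.173  0.1007] 0.7198
[0.6882695  0.16990294 0.18268677 0.10772726] [0.58951754 0.15165885 0.22456004]
[[ 0.617 -0.182  0.766]
 [ 0.114  0.983  0.141]
 [-0.779  0.     0.628]]
```

View pics/fit.png

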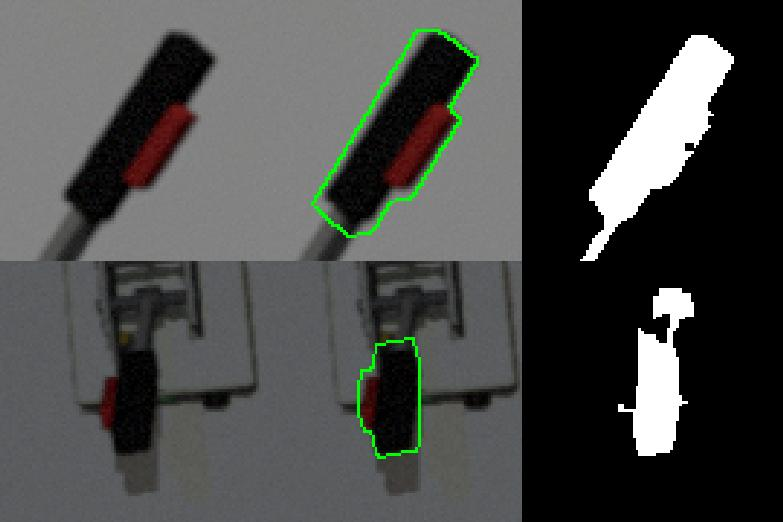

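The masks leak at the lever and miss the red button in the top view, so I tighten the thresholds. The overlay itself is close.

Run:
```python
s=open('fit.py').read()
s=s.replace("red=(i[...,2]>80)&(i[...,1]<60); dark=i.max(2)<45","red=(i[...,2]>1.8*i[...,1])&(i[...,2]>40); dark=i.max(2)<36")
s=s.replace("m=((red|dark)&r).astype(np.uint8)","m=((red|dark)&r).astype(np.uint8); m=cv2.morphologyEx(cv2.morphologyEx(m,cv2.MORPH_CLOSE,np.ones((3,3))),cv2.MORPH_OPEN,np.ones((7,7)) if r.sum()>2000 else np.ones((5,5)))")
open('fit.py','w').write(s)
from fit import *
p=fit([.685,.165,.1,.09]); g,R=frame(p); print(p,g); print(R.round(3))
```

```text
[0.6739 0.1652 0.1697 0.0201] 0.5123
[0.6853 0.1649 0.1556 0.0862] 0.5209
[0.6871 0.1733 0.217  0.1069] 0.5208
[0.67394785 0.16524396 0.16968112 0.02009226] [0.5860921  0.15019176 0.23287136]
[[ 0.549 -0.169  0.819]
 [ 0.094  0.986  0.14 ]
 [-0.83   0.     0.557]]
```

View pics/fit.png

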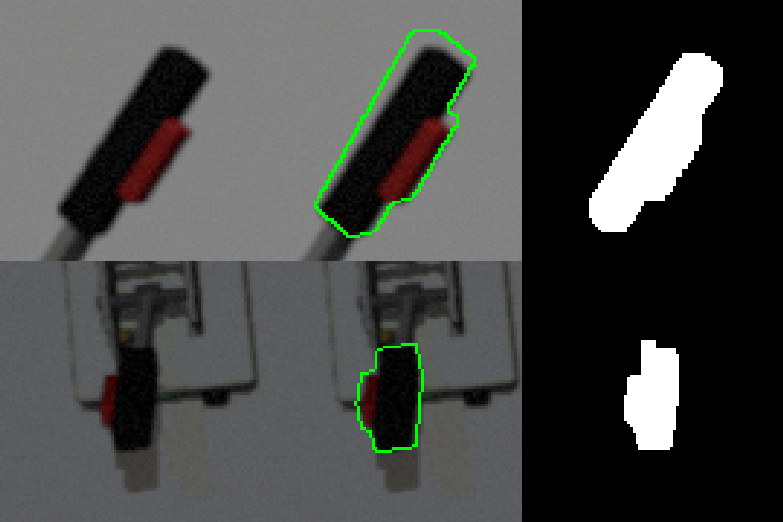

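The fit and the network agree on the grip position to about 3 mm: (0.588, 0.151, 0.228). The shaker's long edges give a better yaw, so I check that next.

Run:
```python
from h import *
c=read_camera("top")
def back(uv,z):
    d=c["R"].T@np.linalg.inv(c["mtx"])@np.array([*uv,1.]); o=-c["R"].T@c["t"]; return o+d*(z-o[2])/d[2]
for a,b in (((208,266),(200,158)),((268,262),(258,155))):
    A,B=back(a,.052),back(b,.052); print(A,B,np.degrees(np.arctan2(*(B-A)[[1,0]])))
g=cv2.GaussianBlur(c["img"],(3,3),0)[...,1]
l=cv2.createLineSegmentDetector().detect(g)[0][:,0]
for x in l:
    L=np.hypot(x[2]-x[0],x[3]-x[1])
    if L>25 and 195<x[0]<275 and 150<x[1]<275:
        A,B=back(x[:2],.052),back(x[2:],.052); print(x.round(),round(np.degrees(np.arctan2(*(B-A)[[1,0]])),1))
s=read_state(); T=s["tcp_rot"]; print(T.T@(np.array([.588,.152,.36])-s["tool_pos"])/.15,s["time_s"],s["tool_pos"])
```

```text
[0.60697865 0.22328044 0.052     ] [0.87610392 0.25448921 0.052     ] 6.614688818524696
[0.61806085 0.08034959 0.052     ] [0.88578141 0.11142285 0.052     ] 6.620470308626242
[234. 242. 234. 296.] -178.1
[237. 263. 267. 260.] -83.9
[222. 257. 215. 232.] 17.1
[248. 212. 251. 242.] -173.0
[248. 198. 244. 162.] 7.0
[248. 161. 252. 204.] -173.4
[260. 158. 270. 262.] -173.1
[267. 257. 257. 158.] 7.0
[-3.43316152 -1.68651121 -0.78472712] 1.05 [0.17310286 0.54829636 0.24226878]
```

```bash
python3 -m jog '[[[0,0,-0.16],[0,0,-0.97],85],[[0,0,-0.16],[0,0,-0.97],85],[[0,0,-0.16],[0,0,-0.97],85],[[0,0,-0.16],[0,0,-0.97],85],[[0,0,-0.16],[0,0,-0.98],85]]'
cat > to.py <<'E'
from h import *
import sys
s=read_state(); T=s["tcp_rot"]; t=np.array([float(v) for v in sys.argv[1:4]])
print("d",(T.T@(t-s["tool_pos"])/.15).round(3),"pos",s["tool_pos"].round(4),"yaw_y",np.degrees(np.arctan2(T[1,1],T[0,1])).round(2),"z",T[:,2].round(3),"F",np.round(s["force"],1),s["gripper_width"],s["time_s"],"j",np.round(s["joints"],2))
E
python3 to.py .583 .1525 .36
```

```text
time_s: 1.47
tool_pos: [0.1731, 0.5481, 0.3636]
tcp_rot: [[-0.993, -0.122, 0.0], [-0.122, 0.993, 0.0], [-0.0, -0.0, -1.0]]
force: [-0.3, 0.2, 0.3]
gripper_width: 0.0846
gripper_force: 0.0
d [-2.39  -2.951  0.024] pos [0.1731 0.5481 0.3636] yaw_y 97.01 z [ 0.  0. -1.] F [-0.3  0.2  0.3] 0.0845890219033655 1.4667 j [-1.25  0.6  -0.15  1.25  0.09  1.3   0.3 ]
```

```bash
python3 -m jog '[[[-0.14,-0.18,0],[0,0,0],85],[[-0.14,-0.18,0],[0,0,0],85],[[-0.14,-0.18,0],[0,0,0],85],[[-0.14,-0.18,0],[0,0,0],85],[[-0.14,-0.18,0],[0,0,0],85],[[-0.14,-0.18,0],[0,0,0],85],[[-0.14,-0.18,0],[0,0,0],85],[[-0.14,-0.18,0],[0,0,0],85],[[-0.14,-0.18,0],[0,0,0],85],[[-0.14,-0.18,0],[0,0,0],85],[[-0.14,-0.18,0],[0,0,0],85],[[-0.14,-0.18,0],[0,0,0],85]]';python3 to.py .583 .1525 .36
```

```text
time_s: 2.47
tool_pos: [0.4626, 0.2548, 0.3625]
tcp_rot: [[-0.993, -0.118, 0.0], [-0.118, 0.993, 0.0], [-0.0, 0.0, -1.0]]
force: [0.3, 0.9, -0.2]
gripper_width: 0.0846
gripper_force: 0.0
d [-0.717 -0.772  0.017] pos [0.4626 0.2548 0.3625] yaw_y 96.77 z [ 0.  0. -1.] F [ 0.3  0.9 -0.2] 0.08464980060754158 2.4667 j [-0.49  0.52 -0.14  1.42  0.08  1.2   1.05]
```

```bash
python3 -m jog '[[[-0.18,-0.19,0],[0,0,0],85],[[-0.18,-0.19,0],[0,0,0],85],[[-0.18,-0.19,0],[0,0,0],85],[[-0.177,-0.202,0.017],[0,0,0],85],[[0,0,0],[0,0,0],85]]';python3 to.py .583 .1525 .234
python3 - <<'E'
from h import *
o=[]
for n in ("scene","top"):
    c=read_camera(n)
    for d in landmark_of("grip_clamp_lever",c)[:2]: print(n,round(d["p"],2),np.round(d["xyz"],3))
    u,v=proj(c,[.585,.152,.25]).astype(int); o.append(cv2.resize(c["img"][v-60:v+60,u-60:u+60],(400,400)))
cv2.imwrite("pics/hover.png",np.hstack(o))
E
```

```text
time_s: 2.88
tool_pos: [0.5859, 0.1475, 0.3582]
tcp_rot: [[-0.994, -0.11, -0.0], [-0.11, 0.994, -0.004], [0.001, -0.004, -1.0]]
force: [0.2, -1.2, -0.7]
gripper_width: 0.0851
gripper_force: 0.0
d [0.015 0.039 0.828] pos [0.5859 0.1475 0.3582] yaw_y 96.34 z [-0.    -0.004 -1.   ] F [ 0.2 -1.2 -0.7] 0.0851239858532151 2.8833 j [-0.24  0.67 -0.13  1.14  0.09  1.35  1.31]
scene 0.7 [0.587 0.15  0.225]
```

View pics/hover.png

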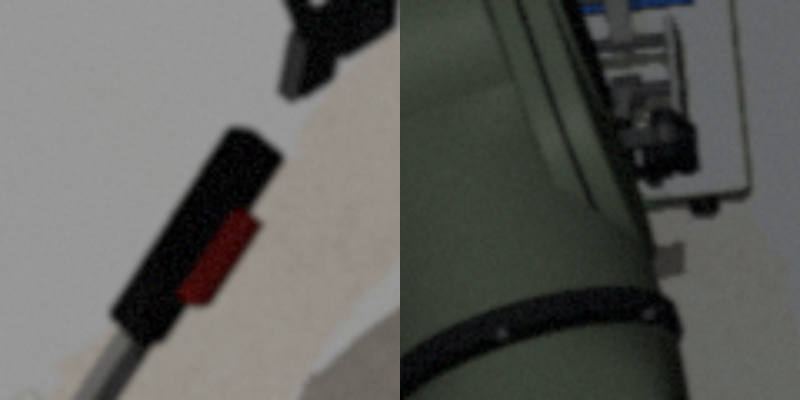

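```bash
python3 -m jog '[[[0.01,0.02,0.12],[0,0,0],85],[[0,0.01,0.16],[0,0,0],85],[[0,0,0.16],[0,0,0],85],[[0,0,0.16],[0,0,0],85],[[0,0,0.14],[0,0,0],85],[[0,0,0.07],[0,0,0],85],[[0,0,0],[0,0,0],85],[[0,0,0],[0,0,0],85]]';python3 to.py .583 .1525 .236
python3 - <<'E'
from h import *
c=read_camera("scene")
u,v=proj(c,[.585,.152,.25]).astype(int); cv2.imwrite("pics/low.png",cv2.resize(c["img"][v-60:v+60,u-60:u+60],(500,500)))
E
```

```text
time_s: 3.75
tool_pos: [0.5797, 0.1591, 0.2388]
tcp_rot: [[-0.993, -0.119, 0.0], [-0.119, 0.993, 0.0], [-0.0, 0.0, -1.0]]
force: [-0.7, -0.0, 1.2]
gripper_width: 0.085
gripper_force: 0.0
d [-0.017 -0.046  0.019] pos [0.5797 0.1591 0.2388] yaw_y 96.85 z [ 0.  0. -1.] F [-0.7 -0.   1.2] 0.08504100085087146 3.75 j [-0.26  0.75 -0.13  1.39  0.11  1.01  1.28]
```

View pics/low.png

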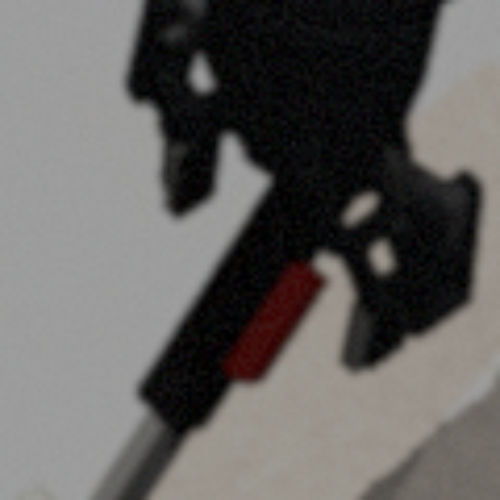

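```bash
python3 -m jog '[[[-0.017,-0.046,0.02],[0,0,0],60],[[0,0,0],[0,0,0],45],[[0,0,0],[0,0,0],45],[[0,0,0],[0,0,0],45],[[0,0,0],[0,0,0],42],[[0,0,0],[0,0,0],42]]';python3 to.py .583 .1525 .236
```

```text
time_s: 4.3
tool_pos: [0.5834, 0.1522, 0.2355]
tcp_rot: [[-0.993, -0.118, 0.0], [-0.118, 0.993, 0.001], [-0.0, 0.001, -1.0]]
force: [-1.3, 2.8, 0.8]
gripper_width: 0.0421
gripper_force: 1.1
d [ 0.002  0.002 -0.003] pos [0.5834 0.1522 0.2355] yaw_y 96.8 z [ 0.     0.001 -1.   ] F [-1.3  2.8  0.8] 0.04207330676668782 4.3 j [-0.24  0.76 -0.13  1.38  0.11  1.01  1.29]
```

```bash
python3 -m jog '[[[0,0,0],[0,0,0],38],[[0,0,0],[0,0,0],35],[[0,0,0],[0,0,0],32],[[0,0,0],[0,0,0],32],[[0,0,0],[0,0,0],32]]';python3 to.py .583 .1525 .236
```

```text
time_s: 4.72
tool_pos: [0.5833, 0.152, 0.2353]
tcp_rot: [[-0.993, -0.118, -0.0], [-0.118, 0.993, 0.0], [-0.0, 0.0, -1.0]]
force: [-1.5, 5.0, 2.5]
gripper_width: 0.032
gripper_force: 2.1
d [ 0.002  0.003 -0.004] pos [0.5833 0.152  0.2353] yaw_y 96.79 z [-0.  0. -1.] F [-1.5  5.   2.5] 0.0320359908040359 4.7167 j [-0.24  0.76 -0.13  1.38  0.11  1.01  1.29]
```

```bash
python3 -m jog '[[[0,0,0],[0,0,0],30],[[0,0,0],[0,0,0],29],[[0,0,0],[0,0,0],27],[[0,0,0],[0,0,0],25],[[0,0,0],[0,0,0],25]]';python3 to.py .583 .1525 .236
```

```text
time_s: 5.13
tool_pos: [0.5831, 0.1512, 0.2354]
tcp_rot: [[-0.993, -0.118, -0.001], [-0.118, 0.993, -0.001], [0.001, -0.001, -1.0]]
force: [-4.9, -1.1, 9.2]
gripper_width: 0.0259
gripper_force: 44.5
d [-0.     0.009 -0.004] pos [0.5831 0.1512 0.2354] yaw_y 96.77 z [-0.001 -0.001 -1.   ] F [-4.9 -1.1  9.2] 0.02587517761738609 5.1333 j [-0.24  0.76 -0.13  1.38  0.11  1.01  1.29]
```

Run:
```python
from h import *
c=read_camera("scene")
u,v=proj(c,[.585,.152,.24]).astype(int); cv2.imwrite("pics/grip.png",cv2.resize(c["img"][v-50:v+50,u-50:u+50],(600,600),interpolation=2));
```

```text
(no output)
```

View pics/grip.png

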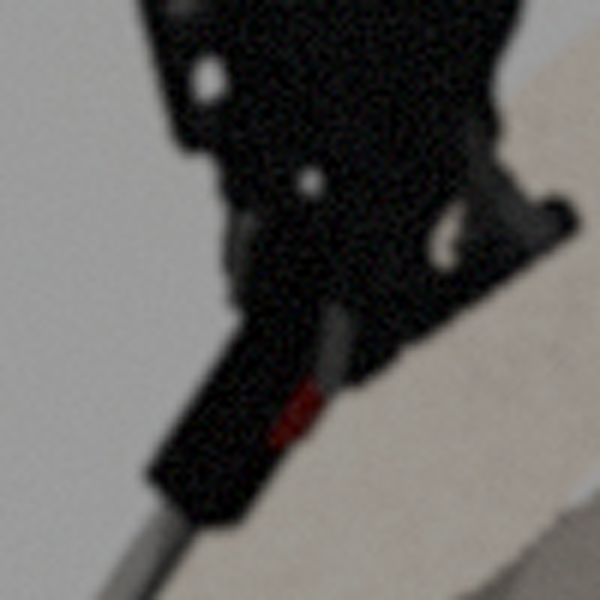

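The pads sit on the grip with the button pressed. I start swinging about the hinge, two small rows first.

```bash
python3 -m jog '[[[0.031,0,0.025],[0,-0.4,0],24],[[0.062,0,0.049],[0,-0.8,0],24],[[0,0,0],[0,0,0],24]]';python3 to.py .583 .1525 .236
```

```text
time_s: 5.43
tool_pos: [0.5671, 0.1489, 0.2225]
tcp_rot: [[-0.987, -0.119, 0.105], [-0.118, 0.993, 0.011], [-0.106, -0.001, -0.994]]
force: [0.4, -2.3, -3.9]
gripper_width: 0.0251
gripper_force: 57.3
d [-0.117  0.011 -0.078] pos [0.5671 0.1489 0.2225] yaw_y 96.82 z [ 0.105  0.011 -0.994] F [ 0.4 -2.3 -3.9] 0.025050425160841442 5.4333 j [-0.26  0.7  -0.11  1.59  0.14  0.75  1.24]
```

Forces stay small, so the lever is following. Joint 6 is dropping quickly, so I check reach at the end of the swing with a planar arm model fitted to the logged poses.

Run:
```python
import numpy as np
from scipy.optimize import least_squares
D=np.array([[.707,1.485,.951,.575,.242],[.6,1.25,1.3,.575,.3636],[.52,1.42,1.2,.528,.3625],[.67,1.14,1.35,.604,.358],[.75,1.39,1.01,.601,.2388],[.70,1.59,.75,.586,.2225]])
f=lambda p,j:np.array([p[1]*np.sin(j[0])+p[2]*np.sin(j[0]+j[1])+p[3]*np.sin(sum(j)),p[0]+p[1]*np.cos(j[0])+p[2]*np.cos(j[0]+j[1])+p[3]*np.cos(sum(j))])
r=least_squares(lambda p:np.concatenate([f(p,d[:3])-d[3:] for d in D]),[.3,.4,.4,.3]); print(r.x,abs(r.fun).max())
P=r.x; H=(.703,.1)
r0=np.array([-.1015,.136])
for a in (0,6,15,25,35,40,44,47):
  for keep in (1,.7,.5):
    t=np.radians(a); q=np.array([r0[0]*np.cos(t)-r0[1]*np.sin(t),r0[0]*np.sin(t)+r0[1]*np.cos(t)])+H
    s=least_squares(lambda j:np.r_[f(P,j)-q,.3*(sum(j)-np.pi+keep*t)],[.7,1.6,.7]); print(a,keep,q.round(3),s.x.round(2),round(s.cost,7))
```

```text
[0.30077805 0.52321062 0.29143235 0.2870648 ] 0.0042243390495145805
0 1 [0.601 0.236] [0.75 1.4  0.99] 0.0
0 0.7 [0.601 0.236] [0.75 1.4  0.99] 0.0
0 0.5 [0.601 0.236] [0.75 1.4  0.99] 0.0
6 1 [0.588 0.225] [0.7  1.58 0.75] 0.0
6 0.7 [0.588 0.225] [0.71 1.55 0.81] 0.0
6 0.5 [0.588 0.225] [0.72 1.53 0.84] 0.0
15 1 [0.57  0.205] [0.66 1.84 0.39] 0.0
15 0.7 [0.57  0.205] [0.68 1.76 0.53] 0.0
15 0.5 [0.57  0.205] [0.69 1.7  0.62] 0.0
25 1 [0.554 0.18 ] [ 0.67  2.09 -0.06] 0.0
25 0.7 [0.554 0.18 ] [0.67 1.96 0.2 ] 0.0
25 0.5 [0.554 0.18 ] [0.69 1.88 0.36] 0.0
35 1 [0.542 0.153] [ 0.76  2.32 -0.56] 0.0
35 0.7 [0.542 0.153] [ 0.72  2.15 -0.15] 0.0
35 0.5 [0.542 0.153] [0.72 2.03 0.09] 0.0
40 1 [0.538 0.139] [ 0.85  2.43 -0.83] 0.0
40 0.7 [0.538 0.139] [ 0.76  2.23 -0.34] 0.0
40 0.5 [0.538 0.139] [ 0.74  2.1  -0.05] 0.0
44 1 [0.536 0.127] [ 0.93  2.5  -1.06] 0.0
44 0.7 [0.536 0.127] [ 0.8   2.3  -0.49] 0.0
44 0.5 [0.536 0.127] [ 0.77  2.15 -0.16] 0.0
47 1 [0.534 0.119] [ 1.01  2.55 -1.24] 0.0
47 0.7 [0.534 0.119] [ 0.84  2.34 -0.61] 0.0
47 0.5 [0.534 0.119] [ 0.79  2.19 -0.24] 0.0
```

Full tool rotation would drive joint 6 below its range. I will keep the tool orientation and let the lever pivot between the pads along the arc. Working out the rows:

Run:
```python
from h import *
T=read_state()["tcp_rot"]; h=np.array([.993,.118,0])
a=np.linspace(.837,.15,12); C=-.173*np.cos(a)[:,None]*h+.173*np.sin(a)[:,None]*np.array([0,0,1])
print((np.diff(C,axis=0)@T/.15).round(3))
```

```text
[[0.057 0.    0.044]
 [0.054 0.    0.048]
 [0.051 0.    0.051]
 [0.048 0.    0.054]
 [0.044 0.    0.057]
 [0.041 0.    0.059]
 [0.037 0.    0.062]
 [0.033 0.    0.064]
 [0.029 0.    0.066]
 [0.025 0.    0.068]
 [0.02  0.    0.069]]
```

```bash
python3 -m jog '[[[0.057,0,0.044],[0,0,0],26],[[0.054,0,0.048],[0,0,0],26],[[0.051,0,0.051],[0,0,0],26],[[0,0,0],[0,0,0],26]]';python3 to.py .583 .1525 .236
```

```text
time_s: 5.77
tool_pos: [0.5473, 0.1469, 0.1992]
tcp_rot: [[-0.988, -0.118, 0.102], [-0.117, 0.993, 0.011], [-0.102, -0.001, -0.995]]
force: [-5.4, -1.7, 1.2]
gripper_width: 0.026
gripper_force: 39.3
d [-0.265  0.009 -0.22 ] pos [0.5473 0.1469 0.1992] yaw_y 96.77 z [ 0.102  0.011 -0.995] F [-5.4 -1.7  1.2] 0.025984899799703563 5.7667 j [-0.27  0.71 -0.1   1.69  0.15  0.66  1.22]
```

```bash
python3 -m jog '[[[0.048,0,0.054],[0,0,0],26],[[0.044,0,0.057],[0,0,0],26],[[0.041,0,0.059],[0,0,0],26],[[0.037,0,0.062],[0,0,0],26],[[0,0,0],[0,0,0],26]]';python3 - <<'E'
from h import *
s=read_state(); print(s["joints"].round(2) if hasattr(s["joints"],"round") else s["joints"])
c=read_camera("scene")
for d in landmark_of("grip_clamp_lever",c)[:2]: print(round(d["p"],2),np.round(d["xyz"],3))
u,v=proj(c,[.56,.15,.16]).astype(int); cv2.imwrite("pics/mid.png",cv2.resize(c["img"][v-70:v+70,u-70:u+70],(560,560),interpolation=2)); 
E
```

```text
time_s: 6.18
tool_pos: [0.5264, 0.1444, 0.1617]
tcp_rot: [[-0.988, -0.118, 0.102], [-0.117, 0.993, 0.011], [-0.103, -0.001, -0.995]]
force: [-0.7, -2.4, -2.7]
gripper_width: 0.0263
gripper_force: 39.1
[-0.29  0.74 -0.08  1.8   0.17  0.51  1.19]
```

View pics/mid.png

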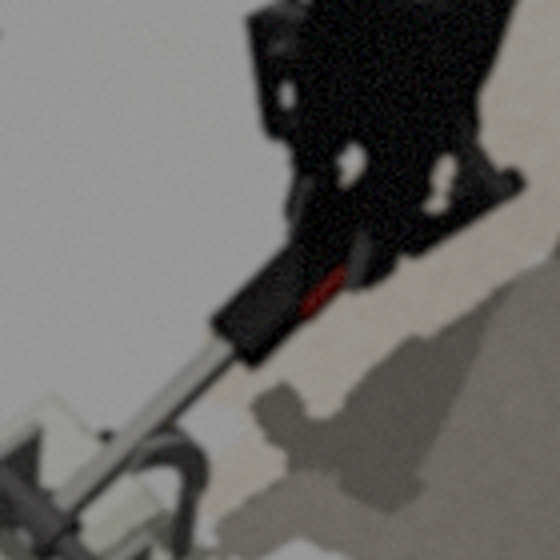

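The lever follows, with the pads on the button and the grip still held. I finish the arc.

```bash
python3 -m jog '[[[0.033,0,0.064],[0,0,0],26],[[0.029,0,0.066],[0,0,0],26],[[0.025,0,0.068],[0,0,0],26],[[0.02,0,0.069],[0,0,0],26],[[0,0,0],[0,0,0],26],[[0,0,0],[0,0,0],26]]';python3 to.py .583 .1525 .236
```

```text
time_s: 6.78
tool_pos: [0.5152, 0.1431, 0.1214]
tcp_rot: [[-0.988, -0.118, 0.103], [-0.117, 0.993, 0.011], [-0.104, -0.001, -0.995]]
force: [0.7, -5.3, -4.6]
gripper_width: 0.0261
gripper_force: 40.3
d [-0.533  0.008 -0.713] pos [0.5152 0.1431 0.1214] yaw_y 96.75 z [ 0.103  0.011 -0.995] F [ 0.7 -5.3 -4.6] 0.0261302438031249 6.7833 j [-0.31  0.8  -0.06  1.88  0.18  0.37  1.17]
```

```bash
python3 -m jog '[[[0.003,0,0.02],[0,0,0],26],[[0,0,0.01],[0,0,0],26],[[0,0,0],[0,0,0],26]]'; python3 -m jog '[[[0,0,0],[0,0,0],32],[[0,0,0],[0,0,0],40],[[0,0,0],[0,0,0],55],[[0,0,0],[0,0,0],75],[[0,0,0],[0,0,0],75],[[0,0,0],[0,0,0],75]]'
```

```text
time_s: 7.03
tool_pos: [0.5147, 0.143, 0.1172]
tcp_rot: [[-0.988, -0.118, 0.102], [-0.117, 0.993, 0.011], [-0.103, -0.001, -0.995]]
force: [-4.1, -5.7, -3.0]
gripper_width: 0.0261
gripper_force: 40.4
time_s: 7.53
tool_pos: [0.5149, 0.1435, 0.1168]
tcp_rot: [[-0.988, -0.118, 0.104], [-0.117, 0.993, 0.012], [-0.105, -0.0, -0.995]]
force: [0.7, -0.3, -0.2]
gripper_width: 0.0748
gripper_force: 0.0
```

Released with zero contact force. Next I retreat upward.

```bash
python3 -m jog '[[[0,0,-0.08],[0,0,0],85],[[0,0,-0.14],[0,0,0],85],[[0,0,-0.16],[0,0,0],85],[[0,0,-0.16],[0,0,0],85],[[0,0,-0.16],[0,0,0],85],[[0,0,-0.16],[0,0,0],85],[[0.1,0,-0.1],[0,0,0],85],[[0.1,0,0],[0,0,0],85],[[0,0,0],[0,0,0],85],[[0,0,0],[0,0,0],85],[[0,0,0],[0,0,0],85]]';python3 - <<'E'
from h import *
c=read_camera("scene")
for d in landmark_of("grip_clamp_lever",c)[:2]: print(round(d["p"],2),np.round(d["xyz"],3))
cv2.imwrite("pics/end.png",c["img"][100:480,150:550])
E
```

```text
time_s: 8.45
tool_pos: [0.4707, 0.1383, 0.2566]
tcp_rot: [[-0.988, -0.118, 0.104], [-0.117, 0.993, 0.012], [-0.105, -0.0, -0.995]]
force: [1.2, -0.3, 0.1]
gripper_width: 0.0852
gripper_force: 0.0
0.71 [0.522 0.144 0.112]
```

View pics/end.png

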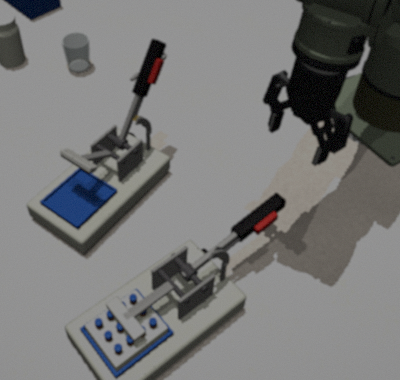

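The loaded lever is down: its grip is at (262,213) in the crop and the network puts it at z = 0.112 m, with the button out. The spare lever at (150,70) is still up and the gripper is clear.

```bash
python3 -c "from plant import *; print(finish_job())"
```

```text
the job is handed in; nothing more can be done
None
```

The loaded shaker's clamp lever is locked down with its red button sprung out, the empty shaker's lever is still up, the gripper is clear of everything, and the job was handed in at about 8.5 s; the verdict was not returned.

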